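Show the dark finish sample, label up, over the yellow card

TASK

Take the dark finish-sample tablet out of its holder, find its sanded label end by the corner notch, and hold it in the air above the yellow card, roughly 15 cm up, for the person across the bench to read: label side tipped back about 45 degrees so that it faces up, long edges level, the tablet lengthwise over the white strip with its notched end over the red dot. Finish while still holding it there, steady, touching nothing else; leave the pale tablet and everything else on the bench undisturbed.

Things in the scene. Friction and masses are not known exactly. Their poses are not given: they have to be found in the camera images.
- sample_center (a point): Centre of the dark wooden tablet to show: 110 long (x) x 8 thick (y) x 70 mm high (z), about 50 g. +x: to its sanded, notched end; +y: out of the labelled face; +z: to the notched long edge. At the start it stands upright in the slot of holder_a, notched edge up, facing any way: centre 41 mm above the bench, lowest 19 mm in the slot, top edge at 76 mm.
- sample_label_end (a point): Middle of the dark tablet's label end, 40 mm from sample_center along +x; same axes. The last 35 mm here are sanded pale; the upper corner has a square through notch, 14 x 14 mm. A blue-edged white paper label is on this end of the +y face only: seen facing the label with the notched edge up, the notch is at the upper left.
- holder_a: Green-painted wooden holder of the dark tablet, fixed to the bench: 124 mm long (x), 39 mm wide (y), 25 mm high; origin at the centre of its underside. A slot 10.5 mm wide runs all along x, open at the top and both ends, its floor 6 mm above the bench (19 mm deep).
- holder_b: The same kind of green holder, fixed, with the pale tablet in it; origin at the centre of its underside, slot along x.
- pale_center (a point): Centre of the pale tablet, all light wood, no notch and no label, 110 (x) x 8 (y) x 70 mm (z), upright in the slot of holder_b. Leave it alone.
- card_center (a point): Centre of the top of the yellow card, fixed flat on the bench, 110 mm (its x, pointing roughly away from the robot) x 150 mm (its y), 1.6 mm thick. A white strip 40 mm wide and 112 mm long runs through its centre along y.
- card_dot (a point): Centre of the red dot (28 mm across) on the card, 40 mm from card_center along the card's -y, at one end of the white strip; same axes as card_center.
- glue_mid (a point): Yellow glue bottle, 60 mm across, 170 mm tall, standing loose; this point is half-way up. Leave alone.
- jar_mid (a point): Amber glass jar with steel lid, 72 mm across, 85 mm tall, loose; this point is 40 mm up. Leave alone.
- sanding_block: Cork sanding block, 70 (x) x 115 (y) x 34 mm, loose; origin at the centre of its underside. Leave alone.
- hammer: Hammer lying loose along its x axis, handle to -x, at the right side of the bench; leave alone.
- tape_measure: Yellow and black tape measure, 72 (x) x 40 (y) x 70 mm, loose, at the left side of the bench; origin at the centre of its underside. Leave alone.

How it is judged (in metres and radians):
On the way:
1. the dark tablet is drawn out of its holder in the fingers (height (world z) of sample_center above 0.085 m and contact force between the fingers and sample above 0.5 N), for 0.2 s.
At the end, for the whole second after the job is handed in: Dark tablet still in the fingers, touching no card, holder or pale tablet, centre 100 to 220 mm up; label face within 60 deg of straight up; long axis level within 15 deg; from above, its centre within 35 mm of the card centre, its notched end within 35 mm of the red dot (contact force between the fingers and sample above 0.5 N and height (world z) of sample_center between 0.1 and 0.22 m and angle between sample_center's own y axis and vertical below 1.05 rad and angle between sample_center's own x axis and vertical between 1.31 and 1.83 rad and horizontal distance between sample_center and card_center below 0.035 m and horizontal distance between sample_label_end and card_dot below 0.035 m and contact force between sample and card below 0.1 N and contact force between sample and holder_a below 0.1 N and contact force between sample and holder_b below 0.1 N and contact force between sample and pale_sample below 0.1 N and linear speed of sample below 0.03 m/s and angular speed of sample below 0.3 rad/s); the arm keeps its last pose, push and grip.
It fails at once if the pale tablet was disturbed (shifted more than 20 mm) (distance of pale_center from where it was at the start of the episode above 0.02 m).
It fails at once if the glue bottle was disturbed (shifted more than 30 mm) (distance of glue_mid from where it was at the start of the episode above 0.03 m).
It fails at once if the jar was disturbed (shifted more than 30 mm) (distance of jar_mid from where it was at the start of the episode above 0.03 m).
It fails at once if the sanding block was disturbed (shifted more than 30 mm) (distance of sanding_block from where it was at the start of the episode above 0.03 m).
It fails at once if the hammer or the tape measure was disturbed (shifted more than 30 mm) (distance of any of hammer, tape_measure from where it was at the start of the episode above 0.03 m).
It also fails if it takes over 32 s, if anything falls off the work surface, if the arm or the gripper's body presses on something with over 40 N, if the wrist force passes 120 N, or if a joint passes its speed limit or range.

ROBOT

A 6-joint arm with a two-finger parallel gripper is mounted at the origin on the work surface. World frame = base frame: x ahead of the robot, y to its left, z up, the work surface at z = 0. Lengths are in mm, angles in rad, forces in N, time in s.
With the tool pointing down it reaches from about 300 to 950 mm from the base axis. Payload 3.1 kg.
Tool frame: the origin (TCP) lies at the very end of the fingers, on their centre line; the grasp point (between the pads) lies behind it (manip.grip_point_offset is the z of the grasp point in the tool frame, in mm); z points along the fingers, y is the line along which they close (so a half turn about z gives the same grasp; the last joint's range is limited). The gripper opens to 85 mm and grips with 20 to 120 N. Pads are 22 mm wide; open, the fingers measure 114 mm over their backs; the gripper's body (76 mm by 85 mm) begins 54 mm behind the grasp point. The pads swing forward as they close: fully open they stand 13 mm farther back than shut.
Start: joints at [-1.186, 0.308, 1.634, -0, 1.2, -0.07], TCP at [274.527, -561.486, 231.272] pointing down, gripper open.
Joint ranges: [-3.06, 3.06], [-0.79, 1.96], [0.05, 2.63], [-1.19, 4.34], [0.05, 2.64], [-2.94, 2.94]. Speed limits (rad/s): [2.79, 2.79, 3.14, 3.14, 3.14, 3.14].

INTERFACE

Orientations are given as a unit quaternion [x, y, z, w].
In Python, from bench import manip gives the robot as it stands.
- The arm moves only by the shell command python3 -m inch 'ROWS' [OPENING] [FORCE]. ROWS is JSON, one flat list of numbers, 4 for each row, row after row: the shift along the tool's x, y, z in cm, then the turn about the tool's z in rad. In form: [x, y, z, turn, x, y, z, turn, ...]. A call has 1 to 20 rows; each row is the pose to reach, as a shift and turn from the pose commanded when the call began, along the tool's axes at that moment; what a row does not reach only later rows make up. A row lasts 1/10 s, in which the tool goes at most 50 mm and 8.59 degrees, less where a joint would pass 70% of its speed; a pose out of reach is approached as far as the arm can. A call with a gripper value outside its range is refused whole. OPENING is the closure in counts, from 0 (fully open) to 255 (shut), set as the call begins (- or left out, the last holds). The fingers move at their own pace and stop on an object; FORCE is the grip in N (left out, the last holds). Time passes only in rows, so rows that repeat a pose let the fingers close. It gives the time, the measured TCP pose, the force, the opening and the grip force at its end, in the units of the state.
- manip.read_state(): the state, without advancing time (a new reading comes with each control period).
- manip.grab_frame(name): name is "scene" or "side" or "wrist"; returns (picture, depth): 480x640x3 uint8, red, green, blue; 480x640 float32, mm along the optical axis (not along the pixel's ray), 0 where there is no reading.
- manip.camera_info(name): a dict with "camera_matrix" (3x3 intrinsics, pixels), "view" (4x4, takes a point from world to camera coordinates); the wrist camera has in their place "hand_eye" (4x4, takes a point from camera to tool coordinates, whose origin is the TCP and whose axes are the flange's). Camera axes: x right, y down, z forward; pixel columns grow to the right and rows downward; lengths in mm; the calibration is good to about 2 mm. The wrist camera is an equidistant fisheye: a pixel r from the principal point sees the ray r / f radians off the axis. A picture is of the moment at which its call begins: read the wrist's pose just before it. camera_info takes no time and is no camera call.
- manip.sign_off(): hands the job in; it is judged then, once.
The state is a dict: "t": time; "q": joint angles; "qvel": joint speeds; "joint_torque": joint torques, N m; "tool_pos": TCP position; "tcp_rot": TCP orientation; "ft_force": force on the tool from outside, world axes, zero at the start; "moment": the same for the moment, N m; "gripper_width": finger opening in mm; "finger_force": force on a finger pad.
Only numpy, scipy, OpenCV 4.12 (cv2) and the standard library are available. Lean on these libraries where they do the work, as an engineer would, in place of code of your own. Each camera call takes 0.05 s, during which the arm holds its last target. There are 200 camera calls.

## Working session

There is one attempt and no reset: what is moved stays moved. The work goes in short steps, Python scripts to look and compute and a shell command to move; the robot and the scene stay as the last step left them, time stands still between calls to the robot, and variables do not carry over. Pictures are saved under pics/ and viewed, at most 10 in all, crops included, and the job is handed in when it is done.

```bash
mkdir -p pics; ls; python3 - <<'E'
from bench import manip
import cv2,numpy as np
print(manip.read_state(), manip.grip_point_offset)
for n in ("scene","side","wrist"):
    p,d=manip.grab_frame(n); np.savez(f"pics/{n}0.npz",p=p,d=d)
    cv2.imwrite(f"pics/{n}0.png",p[:,:,::-1]); print(n,{k:np.round(v,3).tolist() if not isinstance(v,str) else v for k,v in manip.camera_info(n).items()})
E
```

```text
pics
{'t': 0.0, 'q': array([-1.18567255e+00,  3.09026033e-01,  1.63524050e+00,  1.17479294e-05,
        1.19970610e+00, -6.96990062e-02]), 'qvel': array([ 1.29877965e-05,  6.51681162e-04,  9.36703725e-04,  4.54509726e-04,
        5.57500317e-05, -1.82161426e-03]), 'joint_torque': array([ 1.06028554e-03, -4.15249372e+01, -2.76663691e+01, -1.62897009e-04,
        1.02406365e-02, -1.39001898e-05]), 'tool_pos': array([ 274.22212424, -560.6789271 ,  230.00830211]), 'tcp_rot': array([ 9.74253068e-01,  2.25454081e-01, -1.81495319e-04, -1.17607997e-03]), 'ft_force': array([-0.36906701,  0.2806958 ,  1.01592758]), 'moment': array([-0.017913  ,  0.03907919,  0.00069464]), 'finger_force': 0.0, 'gripper_width': 85.61071750292459} -18.700000000000003
scene {'camera_matrix': [[484.563, 0.0, 316.803], [0.0, 484.563, 236.688], [0.0, 0.0, 1.0]], 'view': [[0.355, 0.935, 0.016, -191.423], [0.797, -0.293, -0.529, -419.108], [-0.489, 0.2, -0.849, 1491.884], [0.0, 0.0, 0.0, 1.0]]}
side {'camera_matrix': [[589.075, 0.0, 314.782], [0.0, 589.075, 236.2], [0.0, 0.0, 1.0]], 'view': [[0.767, -0.641, 0.015, -453.591], [-0.491, -0.603, -0.628, 321.537], [0.412, 0.475, -0.778, 1615.224], [0.0, 0.0, 0.0, 1.0]]}
wrist {'camera_matrix': [[371.648, 0.0, 315.045], [0.0, 371.648, 240.544], [0.0, 0.0, 1.0]], 'hand_eye': [[0.0, -0.945, -0.328, 83.622], [1.0, 0.0, -0.001, -0.112], [0.001, -0.328, 0.945, -142.776], [0.0, 0.0, 0.0, 1.0]]}
```

View pics/scene0.png

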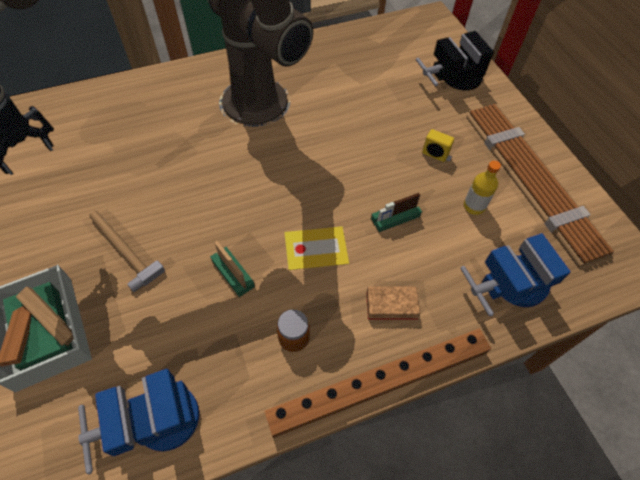

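View pics/side0.png

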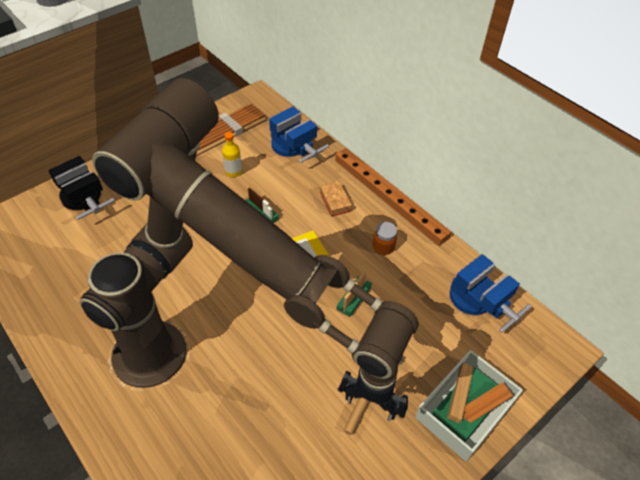

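The scene view shows the dark tablet's holder at about (398,210). Its white-labelled, notched end is on the left at (387,211), facing the camera. The card is at (316,247) with the dot at (300,249), and the pale tablet is at (232,265). The side view shows the arm above the hammer and the dark holder at (262,205).

```bash
cat > h.py <<'E'
import numpy as np,cv2
from bench import manip
def cast(n,px,z):
    c=manip.camera_info(n);K=np.array(c["camera_matrix"]);V=np.array(c["view"]);R,t=V[:3,:3],V[:3,3]
    px=np.atleast_2d(px).astype(float)
    d=np.c_[(px-K[[0,1],[2,2]])/K[0,0],np.ones(len(px))]@R; o=-R.T@t
    return o+d*((z-o[2])/d[:,2])[:,None]
def big(m,box):
    k=np.zeros_like(m);x0,y0,x1,y1=box;k[y0:y1,x0:x1]=m[y0:y1,x0:x1]
    return k
def rect(n,m,z):
    y,x=np.nonzero(m);P=cast(n,np.c_[x,y],z)[:,:2]
    (c,s,a)=cv2.minAreaRect(P.astype(np.float32)); return np.round(c,1),np.round(s,1),round(a,2),np.round(P.mean(0),1)
E
python3 - <<'E'
from h import *
p=np.load("pics/scene0.npz")["p"];hsv=cv2.cvtColor(p,cv2.COLOR_RGB2HSV);H,S,Vv=cv2.split(hsv)
box=(275,220,360,275)
yel=big(((H>20)&(H<35)&(S>180)&(Vv>120)).astype(np.uint8),box)
red=big((((H<8)|(H>172))&(S>150)&(Vv>100)).astype(np.uint8),box)
print("card",rect("scene",yel,1.6));print("dot",rect("scene",red,1.6))
box=(360,180,430,240)
grn=big(((H>60)&(H<95)&(S>100)).astype(np.uint8),box)
y,x=np.nonzero(grn);print("green",grn.sum(),cast("scene",cv2.convexHull(np.c_[x,y].astype(np.int32))[:,0],25)[:,:2].round().tolist(),rect("scene",grn,25))
wh=big(((S<60)&(Vv>150)).astype(np.uint8),box);y,x=np.nonzero(wh);print("label px",wh.sum(),x.mean(),y.mean())
c=p[150:310,180:440];cv2.imwrite("pics/c1.png",cv2.resize(c[:,:,::-1],None,fx=3,fy=3,interpolation=cv2.INTER_CUBIC))
E
```

```text
card (array([557.2,  -8.8]), array([146.6, 108.8]), 77.22, array([559.4,  -8.9]))
dot (array([546.6, -47.8]), array([20.1, 20.3]), 69.77, array([546.7, -47.8]))
green 407 [[564.0, 275.0], [569.0, 270.0], [572.0, 262.0], [575.0, 250.0], [577.0, 186.0], [578.0, 152.0], [558.0, 150.0], [538.0, 151.0], [528.0, 158.0], [528.0, 167.0], [546.0, 264.0], [551.0, 276.0], [555.0, 277.0], [561.0, 276.0]] (array([551.9, 213.6]), array([ 49.8, 126.5]), 0.77, array([560.6, 208. ]))
label px 38 386.8421052631579 206.21052631578948
```

View pics/c1.png

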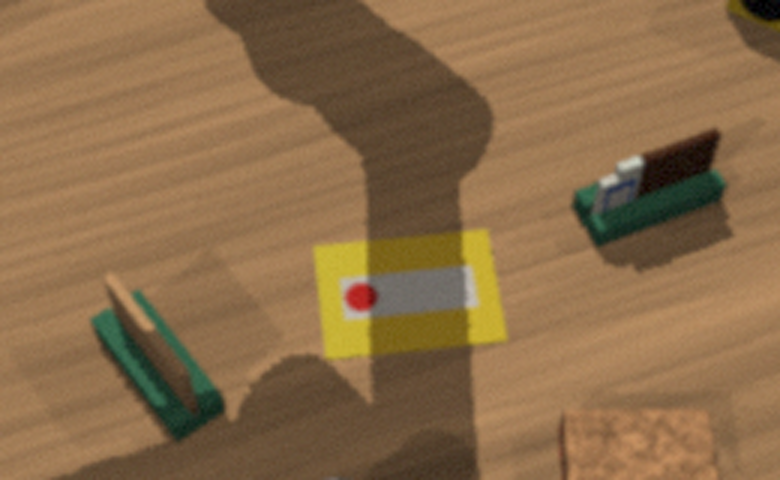

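The crop shows the label facing the camera, with the notch at upper left (605,180) and the far top corner at (718,131). Next I'll find the tablet's top edge and move in for a wrist view.

```bash
python3 - <<'E'
from h import *
from scipy.spatial.transform import Rotation as R
f=lambda u,v:(180+u/3-.33,150+v/3-.33)
A=cast("scene",f(717,132),76);B=cast("scene",f(643,160),76);C=cast("scene",f(621,162),76);D=cast("scene",f(600,182),62)
print(A,B,C,D)
s=manip.read_state();M=R.from_quat(s["tcp_rot"]).as_matrix();print(M.round(3))
for tgt in ([545,212,230],): print(M.T@(np.array(tgt)-s["tool_pos"]))
E
```

```text
[[540.92782158 271.86932566  76.        ]] [[545.69699543 200.95585971  76.        ]] [[541.27471491 182.97439049  76.        ]] [[545.29743255 164.00602799  62.        ]]
[[ 0.898  0.439 -0.001]
 [ 0.439 -0.898  0.002]
 [ 0.    -0.002 -1.   ]]
[ 582.73948395 -575.39855157    1.39826737]
```

```bash
python3 -m inch '[10,-10,0,-0.15,20,-20,0,-0.4,30,-30,0,-0.6,40,-40,0,-0.8,50,-50,0,-1,58.3,-57.6,0,-1.12,58.3,-57.6,0,-1.12,58.3,-57.6,0,-1.12,58.3,-57.6,0,-1.12,58.3,-57.6,0,-1.12,58.3,-57.6,0,-1.12,58.3,-57.6,0,-1.12,58.3,-57.6,0,-1.12,58.3,-57.6,0,-1.12,58.3,-57.6,0,-1.12,58.3,-57.6,0,-1.12,58.3,-57.6,0,-1.12,58.3,-57.6,0,-1.12,58.3,-57.6,0,-1.12,58.3,-57.6,0,-1.12]' 0 40
cat >> h.py <<'E'
from scipy.spatial.transform import Rotation as Rn
def wcast(s,px,z):
    c=manip.camera_info("wrist");K=np.array(c["camera_matrix"]);E=np.array(c["hand_eye"])
    M=Rn.from_quat(s["tcp_rot"]).as_matrix();px=np.atleast_2d(px).astype(float)
    v=(px-K[[0,1],[2,2]])/K[0,0];r=np.linalg.norm(v,axis=1)+1e-9
    d=np.c_[v*(np.sin(r)/r)[:,None],np.cos(r)]@E[:3,:3].T@M.T
    o=s["tool_pos"]+M@E[:3,3]
    return o+d*((z-o[2])/d[:,2])[:,None]
def wgrab(name):
    s=manip.read_state();p,d=manip.grab_frame("wrist");np.savez(f"pics/{name}.npz",p=p,d=d,tool_pos=s["tool_pos"],tcp_rot=s["tcp_rot"])
    cv2.imwrite(f"pics/{name}.png",p[:,:,::-1]);return s,p,d
E
python3 - <<'E'
from h import *
s,p,d=wgrab("w1");print(s["t"],s["tool_pos"],Rn.from_quat(s["tcp_rot"]).as_matrix().round(3),s["q"].round(2))
E
```

```text
t: 2.15
tool_pos: [544.6, 210.4, 230.9]
tcp_rot: [0.706, 0.708, -0.001, -0.0]
ft_force: [0.4, 0.2, 0.1]
gripper_width: 85.1
finger_force: 0.0
2.15 [544.58550431 210.41669894 230.87740801] [[-0.003  1.    -0.001]
 [ 1.     0.003 -0.001]
 [-0.001 -0.001 -1.   ]] [ 0.29  0.23  1.73 -0.    1.18  0.29]
```

View pics/w1.png

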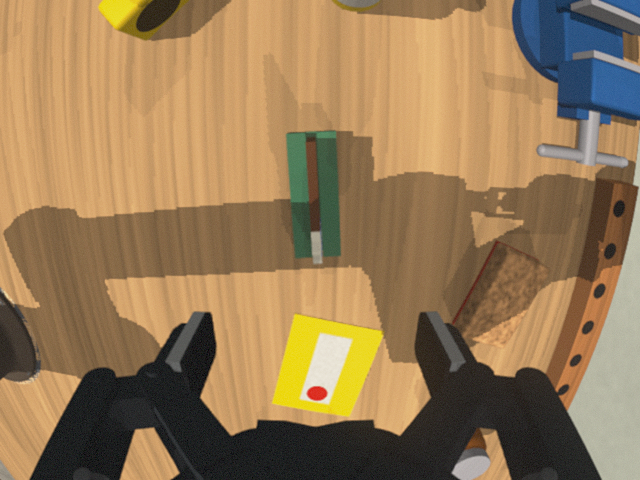

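The wrist view shows the dark tablet's top edge from (312,138) to (317,262), with the pale notched end at the bottom, toward the card. The fingers straddle nothing nearby.

```bash
python3 - <<'E'
from h import *
z=np.load("pics/w1.npz");p=z["p"];s=dict(tool_pos=z["tool_pos"],tcp_rot=z["tcp_rot"])
H,S,V=cv2.split(cv2.cvtColor(p,cv2.COLOR_RGB2HSV))
grn=big(((H>55)&(H<95)&(S>90)).astype(np.uint8),(270,110,360,275))
y,x=np.nonzero(grn)
for r in range(135,262,12):
    g=x[y==r];gap=[c for c in range(g.min(),g.max()) if not grn[r,c]] 
    ze=76 if r<240 else 62
    print(r,g.min(),g.max(),gap[0] if gap else None,gap[-1] if gap else None,wcast(s,[[gap[0],r],[gap[-1]+1,r]],76)[:,:2].round(1).tolist() if gap else '')
print("holder",wcast(s,[[g0,r] for g0,r in ((288,133),(337,131),(341,256),(294,256))],25).round(1).tolist())
print("tab ends",wcast(s,[[312,137]],76).round(1),wcast(s,[[317,232]],76).round(1),wcast(s,[[318,263]],62).round(1))
yel=big(((H>20)&(H<35)&(S>180)&(V>120)).astype(np.uint8),(260,300,400,420))
red=big((((H<8)|(H>172))&(S>150)&(V>100)).astype(np.uint8),(260,300,400,420))
rc=lambda m:wcast(s,np.argwhere(m)[:,::-1],1.6)[:,:2].astype(np.float32)
print("card",cv2.minAreaRect(rc(yel)),"dot",rc(red).mean(0))
E
```

```text
135 287 334 289 329 [[522.5, 279.9], [555.0, 279.9]]
147 288 303 290 298 [[523.2, 270.3], [530.4, 270.2]]
159 289 304 290 299 [[523.2, 260.5], [531.2, 260.5]]
171 290 336 295 335 [[527.1, 250.7], [560.1, 250.8]]
183 291 305 294 304 [[526.2, 240.9], [535.1, 240.8]]
195 291 323 301 322 [[531.8, 230.9], [549.8, 230.9]]
207 323 337 324 336 [[550.7, 220.8], [561.4, 220.8]]
219 322 337 324 334 [[550.8, 210.5], [560.0, 210.5]]
231 295 338 296 335 [[527.4, 199.9], [561.0, 200.0]]
243 296 296 None None Traceback (most recent call last):
  File "<stdin>", line 7, in <module>
    return umr_minimum(a, axis, None, out, keepdims, initial, where)
ValueError: zero-size array to reduction operation minimum which has no identity
```

```bash
python3 - <<'E'
from h import *
z=np.load("pics/w1.npz");p=z["p"];s=dict(tool_pos=z["tool_pos"],tcp_rot=z["tcp_rot"])
H,S,V=cv2.split(cv2.cvtColor(p,cv2.COLOR_RGB2HSV))
tab=big((((H<16)|(H>170))&(S>60)).astype(np.uint8),(297,138,332,232))
for a,b in ((145,165),(165,185),(185,205),(205,230)):
    y,x=np.nonzero(tab[a:b]);lo=np.median([x[y==r].min() for r in set(y)]);hi=np.median([x[y==r].max() for r in set(y)])
    print(a,lo,hi,wcast(s,[[lo,(a+b)/2],[hi+1,(a+b)/2]],76)[:,:2].round(1).tolist())
print("holder",wcast(s,[[g0,r] for g0,r in ((288,133),(337,131),(341,256),(294,256))],25)[:,:2].round(1).tolist())
print("tab ends",wcast(s,[[312,137]],76).round(1),wcast(s,[[317,232]],76).round(1),wcast(s,[[318,263]],62).round(1))
yel=big(((H>20)&(H<35)&(S>180)&(V>120)).astype(np.uint8),(260,300,400,420))
red=big((((H<8)|(H>172))&(S>150)&(V>100)).astype(np.uint8),(260,300,400,420))
rc=lambda m:wcast(s,np.argwhere(m)[:,::-1],1.6)[:,:2].astype(np.float32)
print("card",cv2.minAreaRect(rc(yel)),"dot",rc(red).mean(0))
E
```

```text
145 307.0 315.0 [[536.8, 263.7], [544.0, 263.7]]
165 308.0 316.5 [[537.6, 247.4], [545.2, 247.5]]
185 309.0 317.0 [[538.4, 230.9], [545.7, 230.9]]
205 310.0 319.0 [[539.2, 211.7], [547.5, 211.8]]
holder [[518.0, 279.3], [563.4, 281.2], [569.7, 157.3], [522.2, 157.2]]
tab ends [[540.7 278.2  76. ]] [[545.  199.1  76. ]] [[546.2 165.   62. ]]
card ((555.6846923828125, -8.562171936035156), (149.7829132080078, 109.68667602539062), 76.45600128173828) dot [546.18475  -47.963055]
```

```bash
python3 -m inch '[0.4,-0.08,3,-0.05,0.86,-0.16,7,-0.05,0.86,-0.16,11,-0.05,0.86,-0.16,14,-0.05,0.86,-0.16,16.5,-0.05,0.86,-0.16,18.2,-0.05,0.86,-0.16,19.2,-0.05,0.86,-0.16,19.2,-0.05,0.86,-0.16,19.2,-0.05]' 0 40 && python3 -m inch '[0,0,0,0,0,0,0,0,0,0,0,0,0,0,0,0,0,0,0,0,0,0,0,0,0,0,0,0,0,0,0,0,0,0,0,0,0,0,0,0]' 255 40
```

```text
t: 3.1
tool_pos: [544.3, 220.2, 40.1]
tcp_rot: [0.688, 0.726, 0.0, 0.0]
ft_force: [-0.1, -0.3, -0.6]
gripper_width: 85.4
finger_force: 0.0
t: 4.1
tool_pos: [543.8, 220.8, 39.5]
tcp_rot: [0.688, 0.726, 0.0, 0.0]
ft_force: [0.2, 0.2, 2.2]
gripper_width: 7.5
finger_force: 39.2
```

```bash
python3 -m inch '[0,0,-2,0,0,0,-4,0,0,0,-7,0,0,0,-11,0,0,0,-15,0,-4,0,-18,0.1,-8,0,-22,0.2,-12,0,-26,0.29,-16,0,-30,0.29,-20,0,-33,0.29,-23,0,-36,0.29,-23,0,-36,0.29,-23,0,-36,0.29]' && python3 -m inch '[0,5,0,0,0,10,0,0,0,15,0,0,0,20,0,0,0,25,0,0,0,30,0,0,0,35,0,0,0,40,0,0,0,45,0,0,0,50,0,0,0,55,0,0,0,60,0,0,0,60,0,0]'; python3 -c "
from h import *
s=manip.read_state();print(s['q'].round(3),Rn.from_quat(s['tcp_rot']).as_matrix().round(3))"
```

```text
t: 5.4
tool_pos: [556.7, -10.3, 400.7]
tcp_rot: [0.786, 0.618, 0.001, 0.001]
ft_force: [-0.0, 0.2, -1.2]
gripper_width: 7.6
finger_force: 40.1
t: 6.7
tool_pos: [950.5, -118.3, 353.7]
tcp_rot: [0.785, 0.619, 0.016, 0.016]
ft_force: [0.3, 0.2, 0.4]
gripper_width: 7.4
finger_force: 40.4
[-0.17   1.147  0.051  0.002  1.9    0.066] [[ 0.233  0.971  0.044]
 [ 0.972 -0.233 -0.006]
 [ 0.005  0.044 -0.999]]
```

```bash
python3 -m inch '[0,30,-20,0,0,30,-20,0,0,30,-20,0,0,30,-20,0,0,30,-20,0,0,30,-20,0]'; python3 -c "
from h import *
s=manip.read_state();print(s['q'].round(3),Rn.from_quat(s['tcp_rot']).as_matrix().round(3))"
```

```text
t: 7.3
tool_pos: [940.2, -135.6, 402.0]
tcp_rot: [0.785, 0.618, 0.028, 0.029]
ft_force: [-0.1, 0.1, -0.7]
gripper_width: 7.3
finger_force: 40.4
[-0.191  1.096  0.051  0.005  1.915  0.047] [[ 0.234  0.969  0.08 ]
 [ 0.972 -0.233 -0.011]
 [ 0.008  0.08  -0.997]]
```

```bash
for i in 1; do python3 -m inch '[0,100,0,0,0,100,0,0]'; python3 -m inch '[0,100,0,0,0,100,0,0]';python3 -m inch '[0,100,0,0]'; python3 -m inch '[0,100,0,0]'; done | grep -E "^t|rot|pos"; python3 -c "
from h import *
s=manip.read_state();print(s['q'].round(3),Rn.from_quat(s['tcp_rot']).as_matrix().round(3))"
```

```text
t: 7.5
tool_pos: [961.5, -147.1, 377.8]
tcp_rot: [0.784, 0.618, 0.041, 0.043]
t: 7.7
tool_pos: [980.0, -158.1, 356.4]
tcp_rot: [0.783, 0.617, 0.053, 0.056]
t: 7.8
tool_pos: [991.9, -163.7, 349.7]
tcp_rot: [0.782, 0.616, 0.063, 0.067]
t: 7.9
tool_pos: [1003.7, -169.2, 345.8]
tcp_rot: [0.781, 0.615, 0.074, 0.079]
[-0.214  1.163  0.051  0.014  1.711  0.026] [[ 0.232  0.949  0.214]
 [ 0.973 -0.23  -0.032]
 [ 0.019  0.216 -0.976]]
```

```bash
{ python3 -m inch '[0,100,0,0]'; python3 -m inch '[0,100,0,0]'; python3 -m inch '[0,100,0,0]'; python3 -m inch '[0,100,0,0]'; python3 -m inch '[0,100,0,0]'; python3 -m inch '[0,100,0,0]'; python3 -m inch '[0,100,0,0]'; python3 -m inch '[0,100,0,0]'; } | grep -E "^t:|pos"; python3 -c "
from h import *
s=manip.read_state();print(s['q'].round(3),Rn.from_quat(s['tcp_rot']).as_matrix().round(3))"
```

```text
t: 8.0
tool_pos: [1014.8, -174.4, 343.6]
t: 8.1
tool_pos: [1025.4, -179.5, 343.0]
t: 8.2
tool_pos: [1035.5, -184.3, 344.1]
t: 8.3
tool_pos: [1045.0, -188.9, 346.7]
t: 8.4
tool_pos: [1054.0, -193.3, 351.0]
t: 8.5
tool_pos: [1062.4, -197.6, 356.7]
t: 8.6
tool_pos: [1070.4, -201.7, 364.1]
t: 8.7
tool_pos: [1077.9, -205.5, 373.4]
[-0.237  1.164  0.051  0.033  1.444  0.004] [[ 0.227  0.859  0.459]
 [ 0.973 -0.216 -0.077]
 [ 0.032  0.464 -0.885]]
```

```bash
{ python3 -m inch '[0,100,0,0]'; python3 -m inch '[0,100,0,0]'; python3 -m inch '[0,100,0,0]'; python3 -m inch '[0,100,0,0]'; python3 -m inch '[0,100,0,0]'; python3 -m inch '[0,100,0,0]'; python3 -m inch '[0,100,0,0]'; python3 -m inch '[0,100,0,0]'; python3 -m inch '[0,100,0,0]'; python3 -m inch '[0,0,0,0,0,0,0,0]'; } | grep -E "^t:|pos"; python3 -c "
from h import *
s=manip.read_state();print(s['q'].round(3),s['gripper_width'],s['tool_pos'],Rn.from_quat(s['tcp_rot']).as_matrix().round(3))"
```

```text
t: 8.8
tool_pos: [1084.7, -209.2, 384.1]
t: 8.9
tool_pos: [1090.8, -212.6, 395.7]
t: 9.0
tool_pos: [1096.3, -215.9, 408.3]
t: 9.1
tool_pos: [1101.1, -219.1, 421.8]
t: 9.2
tool_pos: [1105.3, -222.0, 436.2]
t: 9.3
tool_pos: [1108.9, -224.8, 451.6]
t: 9.4
tool_pos: [1111.8, -227.3, 467.9]
t: 9.5
tool_pos: [1114.0, -229.7, 485.0]
t: 9.6
tool_pos: [1115.5, -231.9, 503.0]
t: 9.8
tool_pos: [1115.1, -231.7, 502.9]
[-0.258  1.081  0.051  0.057  1.243 -0.015] 7.662808432784422 [1115.10498523 -231.74859309  502.85504688] [[ 0.221  0.696  0.683]
 [ 0.974 -0.187 -0.125]
 [ 0.041  0.693 -0.719]]
```

```bash
python3 -c "
from h import *
s=manip.read_state();M=Rn.from_quat(s['tcp_rot']).as_matrix();print(M.T@(np.array([556,-8,153])-s['tool_pos'])/10)"
```

```text
[  8.00289181 -67.35014899 -15.82766144]
```

```bash
python3 -m inch '[0.4,-3.4,-0.8,0,0.8,-6.8,-1.6,0,1.2,-10.2,-2.4,0,1.6,-13.5,-3.2,0,2,-17,-4,0,2.4,-20.4,-4.8,0,2.8,-23.8,-5.6,0,3.2,-27,-6.3,0,3.6,-30.4,-7.1,0,4,-33.7,-7.9,0,4.4,-37,-8.7,0,4.8,-40.4,-9.5,0,5.2,-43.8,-10.3,0,5.6,-47,-11.1,0,6,-50.5,-11.9,0,6.4,-54,-12.7,0,6.8,-57.2,-13.4,0,7.2,-60.6,-14.2,0,7.6,-64,-15,0,8,-67.3,-15.8,0]' && python3 -m inch '[0,0,0,0,0,0,0,0,0,0,0,0,0,0,0,0,0,0,0,0]'; python3 - <<'E'
from h import *
s=manip.read_state();print(s['q'].round(3),s['tool_pos'],Rn.from_quat(s['tcp_rot']).as_matrix().round(3))
for n in ("scene","side"):
    p,d=manip.grab_frame(n);np.savez(f"pics/{n}2.npz",p=p,d=d)
    cv2.imwrite(f"pics/{n}2.png",p[:,:,::-1])
p=cv2.imread("pics/scene2.png")[150:310,180:440];cv2.imwrite("pics/c2.png",cv2.resize(p,None,fx=3,fy=3,interpolation=cv2.INTER_CUBIC))
E
```

```text
t: 11.8
tool_pos: [586.7, -21.9, 175.0]
tcp_rot: [0.731, 0.573, 0.246, 0.279]
ft_force: [1.8, -0.4, 0.5]
gripper_width: 7.6
finger_force: 40.5
t: 12.3
tool_pos: [587.7, -22.7, 175.9]
tcp_rot: [0.731, 0.572, 0.246, 0.279]
ft_force: [0.7, -0.7, -1.1]
gripper_width: 7.6
finger_force: 40.5
[-0.07   0.032  2.303 -1.03   0.093  1.168] [587.7184058  -22.71499752 175.85320551] [[ 0.224  0.699  0.679]
 [ 0.974 -0.189 -0.127]
 [ 0.039  0.689 -0.723]]
```

View pics/c2.png

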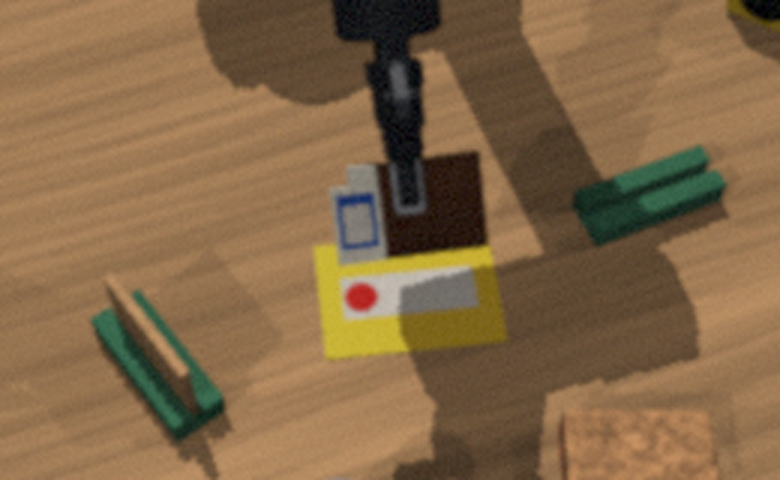

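View pics/side2.png

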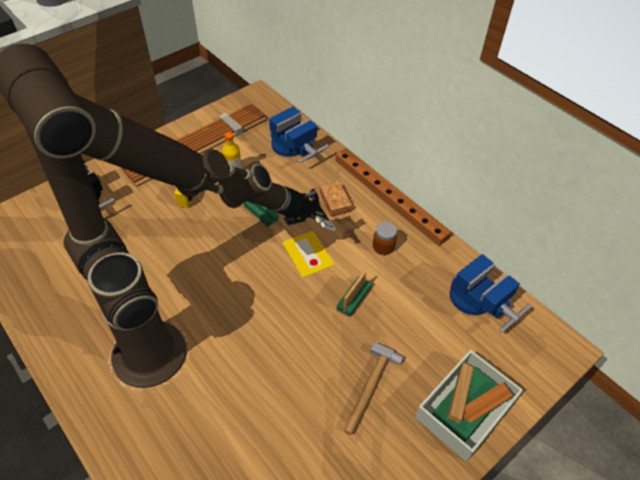

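The scene crop shows the tablet tipped back with its label facing up and out. The notched end, (355,215), is on the dot's side, and the dot is at (361,297). The side view confirms it is clear of everything. It is about 35 mm too far out and 20 mm too high, because the wrist is near its limit (q5 = 0.09). I'll nudge it inward in single rows.

```bash
python3 -c "
from h import *
s=manip.read_state();M=Rn.from_quat(s['tcp_rot']).as_matrix();print(M.T@(np.array([556,-9,165])-s['tool_pos'])/10)"
python3 -m inch '[0.6,-2.8,-1.3,0,0.6,-2.8,-1.3,0]'; python3 -m inch '[0.3,-2,-1,0,0.3,-2,-1,0]'; python3 -c "
from h import *
s=manip.read_state();M=Rn.from_quat(s['tcp_rot']).as_matrix();print(M.round(3),s['q'].round(3),M.T@(np.array([556,-9,165])-s['tool_pos'])/10)"
```

```text
[ 0.5859019  -3.15740536 -1.53539088]
t: 12.6
tool_pos: [556.2, -9.7, 166.1]
tcp_rot: [0.733, 0.573, 0.243, 0.275]
ft_force: [-0.4, 0.0, -1.7]
gripper_width: 7.4
finger_force: 40.5
t: 12.8
tool_pos: [537.3, -2.7, 164.8]
tcp_rot: [0.732, 0.575, 0.242, 0.274]
ft_force: [-1.2, 0.5, -0.7]
gripper_width: 7.3
finger_force: 40.5
[[ 0.221  0.71   0.669]
 [ 0.975 -0.188 -0.122]
 [ 0.039  0.679 -0.733]] [-0.023 -0.046  2.403 -1.193  0.115  1.364] [-0.19940968  1.45926987  1.31242699]
```

It reached the target on the first call, and the second call overshot. I'll go back and check with the scene camera.

```bash
python3 -m inch '[-0.2,1.4,1.5,0,-0.2,1.4,1.5,0,-0.2,1.4,1.5,0,-0.2,1.4,1.5,0,-0.2,1.4,1.5,0,-0.2,1.4,1.5,0]'; python3 - <<'E'
from h import *
s=manip.read_state();M=Rn.from_quat(s['tcp_rot']).as_matrix();print(M.round(3),s['q'].round(3),s['qvel'].round(3))
p,d=manip.grab_frame("scene");cv2.imwrite("pics/scene3.png",p[:,:,::-1])
c=p[150:310,180:440,::-1];cv2.imwrite("pics/c3.png",cv2.resize(c,None,fx=3,fy=3,interpolation=cv2.INTER_CUBIC))
g=manip.camera_info("scene");K=np.array(g["camera_matrix"]);V=np.array(g["view"])
c0=s["tool_pos"]-M[:,2]*1.5-M[:,0]*2
for a in (-1,1):
  for b in (-1,1):   # predicted tablet corners in crop px
    q=V[:3]@np.r_[c0+a*55*M[:,0]+b*35*M[:,2]+4*M[:,1],1];u=K@q;print(a,b,((u[:2]/u[2]-[180,150])*3).round())
print("centre",c0,"end",c0-40*M[:,0])
E
```

```text
t: 13.4
tool_pos: [558.2, -9.4, 164.6]
tcp_rot: [0.732, 0.575, 0.243, 0.274]
ft_force: [-0.6, 0.2, -1.0]
gripper_width: 7.4
finger_force: 40.5
[[ 0.222  0.708  0.67 ]
 [ 0.974 -0.19  -0.122]
 [ 0.041  0.68  -0.732]] [-4.100e-02 -2.000e-03  2.362e+00 -1.194e+00  1.020e-01  1.353e+00] [ 0.002 -0.003 -0.003 -0.     0.002  0.003]
-1 -1 [329. 143.]
-1 1 [341. 236.]
1 -1 [478. 125.]
1 1 [487. 217.]
centre [556.74921496 -11.19240664 165.5970433 ] end [547.88066256 -50.1631123  163.9744287 ]
```

View pics/c3.png

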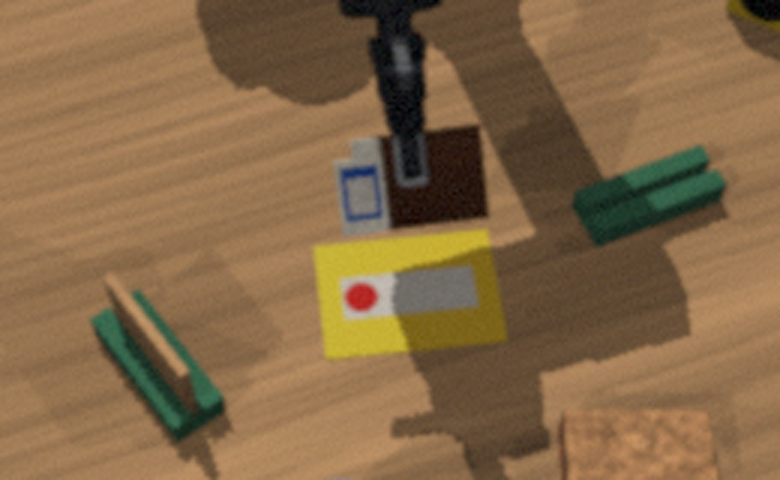

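The picture matches the predicted tablet corners to within a few pixels. Joint 4 sits right at its range end, so I'll ease off it slightly before handing in.

```bash
python3 -m inch '[0,0.8,0.5,0,0,0.8,0.5,0.1,0,0.8,0.5,0.1,0,0.8,0.5,0.1,0,0.8,0.5,0.1]'; python3 - <<'E'
from h import *
s=manip.read_state();M=Rn.from_quat(s['tcp_rot']).as_matrix();print(M.round(3),s['q'].round(4))
c0=s["tool_pos"]-M[:,2]*1.5-M[:,0]*2;print("centre",c0,"end",c0-40*M[:,0])
E
```

```text
t: 13.95
tool_pos: [567.3, -11.6, 166.3]
tcp_rot: [0.76, 0.538, 0.256, 0.262]
ft_force: [-0.3, -0.7, 0.1]
gripper_width: 7.6
finger_force: 40.5
[[ 0.291  0.683  0.67 ]
 [ 0.951 -0.285 -0.122]
 [ 0.107  0.673 -0.732]] [-0.0462  0.0123  2.3421 -1.1359  0.1005  1.3907]
centre [565.68166766 -13.29742489 167.22852683] end [554.06084435 -51.33051375 162.93427281]
```

```bash
python3 -m inch '[0,-0.3,-0.2,-0.13,0,-0.3,-0.2,-0.13,0,-0.3,-0.2,-0.13,0,-0.3,-0.2,-0.13,0,-0.3,-0.2,-0.13,0,-0.3,-0.2,-0.13,0,-0.3,-0.2,-0.13,0,-0.3,-0.2,-0.13]'; python3 - <<'E'
from h import *
s=manip.read_state();M=Rn.from_quat(s['tcp_rot']).as_matrix();print(M.round(3),s['q'].round(4),abs(s['qvel']).max())
c0=s["tool_pos"]-M[:,2]*1.5-M[:,0]*2;e=c0-40*M[:,0];print("centre",c0,"end",e)
if np.hypot(*(c0[:2]-[556,-8.7]))<20 and np.hypot(*(e[:2]-[546.3,-48]))<20 and abs(M[2,0])<.1 and M[2,1]>.6 and s["finger_force"]>20:
    print(manip.sign_off())
E
```

```text
t: 14.75
tool_pos: [564.2, -10.5, 166.0]
tcp_rot: [0.723, 0.585, 0.239, 0.278]
ft_force: [0.9, -0.5, 0.4]
gripper_width: 7.5
finger_force: 40.4
[[ 0.201  0.714  0.67 ]
 [ 0.979 -0.161 -0.122]
 [ 0.02   0.681 -0.732]] [-0.0437  0.0071  2.3487 -1.1567  0.1014  1.285 ] 0.0014876968981196198
centre [562.80673206 -12.32384663 167.02278671] end [554.77905289 -51.50150544 166.20583091]
the job is handed in; nothing more can be done
None
```

I handed the job in at about 15 s: the arm is holding the dark tablet steady about 16.5 cm above the card, label tipped back about 47° from straight up, long edges level to about 1°, notched end about 9 mm off the red dot, nothing else touched as far as the camera views show; the judge's verdict was not shown to me.

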